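Put the sanding ball away and shut the drawer

ROBOT

A 6-joint arm with a two-finger parallel gripper is mounted at the origin on the work surface. World frame = base frame: x ahead of the robot, y to its left, z up, the work surface at z = 0. Lengths are in m, angles in rad, forces in N, time in s.
With the tool pointing down it reaches from about 0.15 to 0.775 m from the base axis. Payload 6.1 kg.
Tool frame: the origin (TCP) lies on the centre line of the jaws, within the pads' length; the fingertips stand 17 mm ahead of it and the grasp point (between the pads) lies 2 mm behind it (env.tips_ahead is the z of the fingertips in the tool frame, in m); z points along the fingers, x is the direction in which the jaws open and shut, and the axes are right-handed (so a half turn about z gives the same grasp; the last joint's range is limited). The gripper opens to 85 mm and grips with 20 to 120 N. Pads are 22 mm wide; open, the fingers measure 114 mm over their backs; the gripper's body (76 mm by 85 mm) begins 54 mm behind the grasp point. The pads swing forward as they close: fully open they stand 13 mm farther back than shut.
Start: joints at [1.245, 0.126, -0.04, 1.405, 0, 1.571], TCP at [0.168, 0.497, 0.248] pointing down, gripper open.
Joint ranges: [-2.72, 2.72], [-0.95, 1.95], [-1.27, 1.35], [-1.78, 2.02], [-1.46, 1.47], [-3.14, 3.14]. Speed limits (rad/s): [2.39, 2.39, 3.01, 3.14, 3.14, 3.14].

INTERFACE

Orientations are given as [roll, pitch, yaw] about the fixed x, y, z axes, in that order (R = Rz(yaw) Ry(pitch) Rx(roll)).
In Python, from station import env, eoat, kin, readout, eyes, job_done gives the robot as it stands. Calls block until the motion is done:
- env.reach(position, orientation): joint-space move of the TCP to a pose.
- env.line_to(position, rotation=None, vel=0.15): straight line of the TCP; rotation=None keeps the orientation; vel is the mean speed in m/s.
- env.goto_joints(angles): joint-space move.
- eoat.set_gripper(opening, force=None): opening from 0.0 (shut) to 1.0 (fully open); force is the grip in N (None keeps the last); returns when the fingers have stopped.
- env.pause(seconds).
- kin.inverse_kinematics(position, orientation): joint angles nearest the present ones, or None.
- readout.get_obs(): the state.
- eyes.get_image(name): name is "scene" or "side" or "wrist"; returns (picture, depth): 480x640x3 uint8, red, green, blue; 480x640 float32, m along the optical axis (not along the pixel's ray), 0 where there is no reading.
- eyes.calibration(name): a dict with "mtx" (3x3 intrinsics, pixels), "k1" (the pictures are not rectified: a ray, as slopes to the right and down, at radius r is drawn at 1 + k1 r^2 times it, then the intrinsics apply), "T" (4x4, takes a point from camera to world coordinates); the wrist camera has in their place "hand_eye" (4x4, takes a point from camera to tool coordinates, whose origin is the TCP and whose axes are the tool frame's). Camera axes: x right, y up, looking along -z (the intrinsics and any distortion apply to the point x, -y, -z); pixel columns grow to the right and rows downward; lengths in m; the calibration is good to about 2 mm. A picture is of the moment at which its call begins: read the wrist's pose just before it. calibration takes no time and is no camera call.
A pose or a line that the arm cannot do raises env.IKError and nothing moves.
- job_done(): hands the job in, once; it reports no verdict.
The state is a dict: "clock": time; "joint_positions": joint angles; "dq": joint speeds; "tau": joint torques, N m; "eef_pos": TCP position; "tcp_rot": TCP orientation; "wrist_force": force on the tool from outside, world axes, zero at the start; "ft_torque": the same for the moment, N m; "width": opening from 0.0 (shut) to 1.0 (fully open).
Only numpy, scipy, OpenCV 4.12 (cv2) and the standard library are available. Lean on these libraries where they do the work, as an engineer would, in place of code of your own. Each camera call takes 0.05 s, during which the arm holds its last target. There are 200 camera calls.

TASK

Put the larger of the two wooden sanding balls away: lower it gently into the large empty compartment of the open drawer and let go, do not drop it in. Then push the drawer fully home, past its catch until it seats, without slamming it. Leave everything else on the bench where it is.

Things in the scene. Friction and masses are not known exactly. Their poses are not given: they have to be found in the camera images.
- chest: low fixed wooden bench chest, 250 deep (x) x 250 wide (y) x 118 mm high, with one drawer in its front (-x) side. Origin: centre of its underside; x points from front to back, so the drawer opens along the chest's -x. The front plane is 125 mm before the origin
- drawer (a joint): drawer opening in m: 0 fully home, 0.20 out at its stop; starts 0.15 to 0.19. A sprung roller catch resists (about 5 N) from 20 mm to 8 mm; past that it pulls the drawer home to 0 and keeps it there. Runs easily (about 1 N) elsewhere
- drawer_front (a point): middle of the top edge of the drawer's front panel, on its outer (-x) face; the panel is 222 wide, 88 high, 12 mm thick, its top 105 mm above the bench. A brass knob (26 mm wide, sticking out 19 mm) sits 45 mm below this point: push above or beside it. Axes as the chest's. With the drawer home the outer face is flush with the chest's front plane
- well (a point): the large empty compartment of the drawer: 135 (x) x 130 (y) mm inside, plywood walls 6 mm thick that rise 64 mm above its floor (the front panel, its -x wall, rises 84 mm). It lies directly behind the front panel, on the drawer's +y side; the narrow compartment beside it holds racked tools. Origin: centre of its inner floor; axes as the chest's
- ball_center (a point): centre of the larger ball: plain turned wood, 62 mm diameter, about 100 g. It sits on a dark wooden ring-shaped rest, 56 mm diameter and 15 mm high, its centre 39 mm above the bench
- ball: the larger ball itself; its origin lies on its surface (use point ball_center)
- small_ball_center (a point): centre of the smaller ball, same wood, 44 mm diameter, on a similar rest of 42 mm diameter; stays where it is
- glue_jar: glass jar, 64 mm diameter, 85 mm high, standing on the bench; origin under its centre; stays where it is
- jug: white plastic mug, 90 mm diameter, 110 mm high, with a handle; origin under its centre; stays where it is
- sanding_block: cork sanding block 55 x 110 x 28 mm lying on the chest's top, about its middle; origin under its centre; stays where it is
- mallet: wooden mallet lying on the bench to the left; stays where it is
- plane: wooden hand plane, 140 mm long, on the bench to the right; stays where it is
- rib_blank: thin wooden strip, 200 x 35 x 6 mm, on the bench to the left; stays where it is
Mind the look-alikes: they are no part of the job. Leave any green or yellow look-alike of the ball alone.

How it is judged:
By the outcome, as a careful person would: the job done as asked, in the order asked, and still so for the second after the job is handed in, with the robot touching nothing.
It also fails if it takes over 56 s, if anything falls off the work surface, if the arm or the gripper's body presses on something with over 40 N, if the wrist force passes 120 N, or if a joint passes its speed limit or range.

## Working session

There is one attempt and no reset: what is moved stays moved. The work goes in short steps, each a Python script; the robot and the scene stay as the last script left them, time stands still between calls to the robot, and variables do not carry over. Pictures are saved under pics/ and viewed, about 8 in all and at most 12, crops included, and the job is handed in when it is done.

```bash
mkdir -p pics; ls; cat > h.py <<'E'
import numpy as np, cv2
from station import env, eoat, kin, readout, eyes, job_done
def snap(name, out=None):
    o=readout.get_obs(); im,d=eyes.get_image(name); c=eyes.calibration(name)
    if 'T' in c: T=np.array(c['T'])
    else:
        from scipy.spatial.transform import Rotation as R
        W=np.eye(4); W[:3,:3]=R.from_euler('xyz',o['tcp_rot']).as_matrix() if np.size(o['tcp_rot'])==3 else np.array(o['tcp_rot']); W[:3,3]=o['eef_pos']; T=W@np.array(c['hand_eye'])
    if out: cv2.imwrite(f'pics/{out}.png',im[:,:,::-1]); np.savez(f'pics/{out}.npz',im=im,d=d,T=T,K=np.array(c['mtx']),k1=c['k1'])
    return im,d,T,np.array(c['mtx']),c['k1']
def load(out):
    z=np.load(f'pics/{out}.npz'); return z['im'],z['d'],z['T'],z['K'],float(z['k1'])
def cloud(s):
    im,d,T,K,k1=s; h,w=d.shape
    u,v=np.meshgrid(np.arange(w),np.arange(h))
    p=cv2.undistortPoints(np.stack([u,v],-1).reshape(-1,1,2).astype(float),K,np.array([k1,0,0,0.])).reshape(h,w,2)
    P=np.stack([p[...,0]*d,-p[...,1]*d,-d],-1)@T[:3,:3].T+T[:3,3]
    P[d==0]=np.nan
    return P
E
python3 - <<'E'
from h import *
o=readout.get_obs(); print(o)
for n in ['scene','side','wrist']:
    s=snap(n,n+'0'); print(n,s[2].round(3).tolist(),s[4])
E
```

```text
pics
{'clock': 0.0, 'joint_positions': array([ 1.24502545e+00,  1.26384696e-01, -4.05924991e-02,  1.40542881e+00,
       -3.76482524e-05,  1.57080955e+00]), 'dq': array([-0.00133247, -0.00185489,  0.00134178,  0.00014136,  0.00095543,
       -0.00121111]), 'tau': array([-1.35976494e-03, -4.35912001e+01,  3.52927959e+01,  1.71828404e-02,
       -3.19721687e-05,  3.42519250e-06]), 'eef_pos': array([0.16790688, 0.49701788, 0.2475331 ]), 'tcp_rot': array([3.14155498e+00, 1.60967916e-03, 1.24501223e+00]), 'wrist_force': array([-0.12723962, -0.28590442,  0.27852415]), 'ft_torque': array([-0.00187363, -0.02393916, -0.04482145]), 'width': 1.0004595613839469}
scene [[0.6, -0.479, 0.64, 1.546], [0.8, 0.361, -0.48, -0.717], [-0.001, 0.8, 0.6, 1.026], [0.0, 0.0, 0.0, 1.0]] 0.03295270734892377
side [[-0.916, 0.231, -0.329, 0.035], [-0.402, -0.53, 0.747, 1.251], [-0.002, 0.816, 0.578, 1.051], [0.0, 0.0, 0.0, 1.0]] -0.004562869938494014
wrist [[0.319, -0.9, -0.298, 0.092], [0.948, 0.303, 0.101, 0.523], [-0.001, -0.314, 0.949, 0.372], [0.0, 0.0, 0.0, 1.0]] -0.07374177076356225
```

View pics/scene0.png

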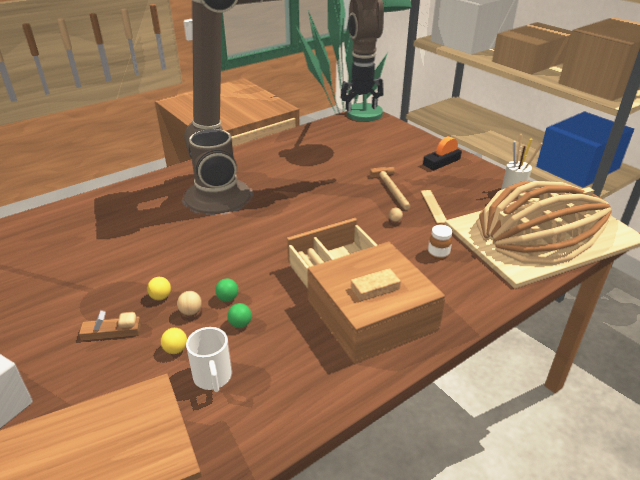

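View pics/side0.png

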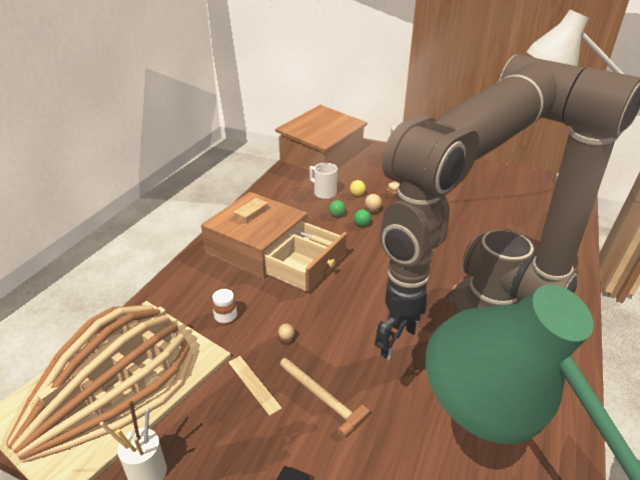

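The scene view shows plain wood balls at (190,303) and (396,215). The look-alikes are green at (227,290) and (239,315), and yellow at (159,288) and (173,341). The wooden ball at (190,303) looks the larger, so I'll measure both and confirm in a crop.

```bash
cat > m.py <<'E'
from h import *
from scipy.optimize import least_squares
S={n:load(n+'0') for n in ['scene','side']}; C={n:cloud(S[n]) for n in S}
def fit(n,u,v,r=6):
    P=C[n][v-r:v+r+1,u-r:u+r+1].reshape(-1,3); P=P[~np.isnan(P[:,0])]
    P=P[np.abs(P-np.median(P,0)).max(1)<.04]
    cam=S[n][2][:3,3]; m=np.median(P,0); g=m+.03*(m-cam)/np.linalg.norm(m-cam)
    f=least_squares(lambda x:np.linalg.norm(P-x[:3],axis=1)-x[3],[*g,.03],loss='soft_l1',f_scale=.001)
    return f.x.round(4)
for n,L in {'scene':dict(big=(190,303,10),small=(396,215,5),g1=(227,290,9),g2=(239,315,9),y1=(159,288,9),y2=(173,341,9)),
 'side':dict(big=(373,203,7),small=(286,332,7),g1=(362,218,6),g2=(337,208,6),y1=(358,188,6))}.items():
    for k,(u,v,r) in L.items(): print(n,k,fit(n,u,v,r))
# chest: top plane points z~.118
for n in S:
    P=C[n].reshape(-1,3)
    m=(abs(P[:,2]-.118)<.006)&(P[:,0]>.2)&(P[:,0]<.8)&(abs(P[:,1])<.4)
    Q=P[m]; c=np.median(Q,0); Q=Q[np.linalg.norm(Q[:,:2]-c[:2],axis=1)<.19]
    print(n,len(Q),c,cv2.minAreaRect(Q[:,:2].astype(np.float32)))
    # top-down map
    H=np.full((500,600,3),0,np.uint8); ok=~np.isnan(P[:,0])&(P[:,2]>-.01)&(P[:,2]<.2)
    o=np.argsort(P[:,2]); o=o[ok[o]]; px=((.45-P[o,1])*600).astype(int); py=((.85-P[o,0])*600).astype(int)
    k=(px>=0)&(px<600)&(py>=0)&(py<500); H[py[k],px[k]]=S[n][0].reshape(-1,3)[o[k]][:,::-1]; cv2.imwrite(f'pics/top_{n}.png',H)
a=S['scene'][0][260:380,60:280,::-1]; b=S['scene'][0][160:280,280:500,::-1]
cv2.imwrite('pics/crop1.png',np.vstack([cv2.resize(x,None,fx=2.5,fy=2.5,interpolation=2) for x in (a,b)]))
E
python3 m.py
```

```text
scene big [ 0.4842 -0.3421  0.0393  0.0309]
scene small [0.4955 0.3775 0.0341 0.0208]
scene g1 [ 0.4901 -0.2367  0.0347  0.0293]
scene g2 [ 0.5945 -0.2592  0.034   0.0302]
scene y1 [ 0.3751 -0.3777  0.0337  0.0297]
scene y2 [ 0.577  -0.4297  0.033   0.0295]
side big [ 0.4815 -0.34    0.0377  0.0311]
side small [0.4929 0.3774 0.0303 0.023 ]
side g1 [ 0.4871 -0.2326  0.033   0.029 ]
side g2 [ 0.5922 -0.2544  0.0327  0.0277]
side y1 [ 0.5723 -0.4256  0.0314  0.0285]
scene 2994 [0.71435936 0.02146897 0.11982904] ((0.7292030453681946, 0.04058024287223816), (0.2615944743156433, 0.17448997497558594), 82.6983871459961)
side 1971 [0.7135961  0.05872491 0.11811755] ((0.7271203994750977, 0.04291357845067978), (0.2577565312385559, 0.17966793477535248), 81.67410278320312)
```

View pics/crop1.png

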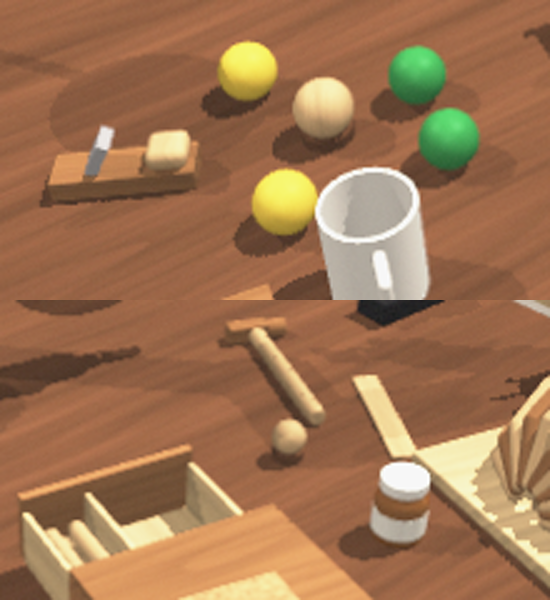

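The crop confirms the larger ball: plain wood, r = 31 mm, z = 39 mm, at (0.483, -0.341) among the four coloured ones. The other wooden ball, with r ≈ 22 mm, is the small one. Next I'll measure the chest, drawer and well.

```bash
cat > m2.py <<'E'
from h import *
for n in ['scene','side']:
    s=load(n+'0'); P=cloud(s).reshape(-1,3)
    B=lambda z0,z1,x0,x1,y0,y1:P[(P[:,2]>z0)&(P[:,2]<z1)&(P[:,0]>x0)&(P[:,0]<x1)&(P[:,1]>y0)&(P[:,1]<y1)]
    Q=B(.113,.124,.58,.98,-.16,.25); r=cv2.minAreaRect(Q[:,:2].astype(np.float32)); print(n,'chest',len(Q),np.median(Q[:,2]),r)
    th=np.radians(r[2]); th=(th+np.pi/4)%(np.pi/2)-np.pi/4
    R=np.array([[np.cos(th),-np.sin(th)],[np.sin(th),np.cos(th)]])
    c=np.array(r[0]); L=lambda Q:np.c_[(Q[:,:2]-c)@R,Q[:,2]]
    q=L(Q);print(' yaw',th,'extents',[np.percentile(q[:,i],[.5,99.5]).round(4) for i in (0,1)])
    A=L(P); A=A[(A[:,0]>-.36)&(A[:,0]<-.13)&(abs(A[:,1])<.135)&(A[:,2]>.012)]
    F=A[(A[:,2]>.099)&(A[:,2]<.111)]; print(' panel top x',np.percentile(F[:,0],[2,50,98]),'y',np.percentile(F[:,1],[1,99]),len(F))
    fl=A[(A[:,2]<.028)&(A[:,1]>-.1)&(A[:,1]<.1)&(A[:,0]>np.median(F[:,0])+.02)]; print(' floor',len(fl),np.percentile(fl,[2,50,98],axis=0).round(4).tolist())
    w=A[(abs(A[:,2]-.085)<.004)&(A[:,0]>np.median(F[:,0])+.02)]; h,e=np.histogram(w[:,1],np.arange(-.13,.131,.005)); print(' walls y',[(round(e[i],3),int(h[i])) for i in range(len(h)) if h[i]>2])
    M=B(.06,.125,.55,.9,-.6,-.25); print(' mug',np.median(M,0),M.min(0),M.max(0))
E
python3 m2.py
```

```text
scene chest 5710 0.11985074490857306 ((0.7730733156204224, 0.03444381058216095), (0.2577767074108124, 0.258349746465683), 80.16118621826172)
 yaw -0.17171969498192752 extents [array([-0.1246,  0.1267]), array([-0.1272,  0.1237])]
 panel top x [-0.28680105 -0.2765574  -0.26950802] y [-0.11185457  0.10496869] 326
 floor 144 [[-0.2559, -0.0516, 0.0194], [-0.245, 0.0542, 0.0242], [-0.2317, 0.0985, 0.0277]]
 walls y [(np.float64(-0.115), 31), (np.float64(-0.11), 32), (np.float64(-0.04), 4), (np.float64(-0.035), 38), (np.float64(-0.03), 14), (np.float64(0.095), 4), (np.float64(0.1), 37), (np.float64(0.105), 16)]
 mug [ 0.69958477 -0.39945898  0.08824163] [ 0.56488043 -0.44919763  0.06000222] [ 0.77808992 -0.25116753  0.11542856]
side chest 2807 0.11818205013268601 ((0.7697710990905762, 0.036379262804985046), (0.25766563415527344, 0.2589792013168335), 79.62647247314453)
 yaw -0.1810522103898924 extents [array([-0.1258,  0.1242]), array([-0.1254,  0.1261])]
 panel top x [-0.28610933 -0.28035306 -0.27084568] y [-0.11070667  0.10826365] 232
 floor 354 [[-0.2141, -0.0314, 0.0173], [-0.1741, 0.0012, 0.0225], [-0.135, 0.0359, 0.0276]]
 walls y [(np.float64(-0.115), 28), (np.float64(-0.11), 31), (np.float64(-0.105), 10), (np.float64(-0.04), 9), (np.float64(-0.035), 41), (np.float64(-0.03), 27), (np.float64(-0.025), 7), (np.float64(-0.02), 4), (np.float64(-0.01), 5), (np.float64(0.0), 4), (np.float64(0.01), 3), (np.float64(0.02), 3), (np.float64(0.025), 4), (np.float64(0.03), 5), (np.float64(0.055), 4), (np.float64(0.06), 3), (np.float64(0.07), 3), (np.float64(0.075), 4), (np.float64(0.085), 4), (np.float64(0.09), 3), (np.float64(0.095), 10), (np.float64(0.1), 33), (np.float64(0.105), 42), (np.float64(0.11), 3)]
 mug [ 0.73950856 -0.5130515   0.08913947] [ 0.56044015 -0.59974469  0.06004009] [ 0.89979666 -0.25006686  0.12484244]
```

```bash
python3 - <<'E'
from h import *
print(env.tips_ahead)
env.reach([.483,-.341,.20],[np.pi,0,-.21]); o=readout.get_obs(); print(o['clock'],o['eef_pos'],o['joint_positions'].round(2))
s=snap('wrist','w1'); P=cloud(s); im=s[0].astype(int)
from scipy.optimize import least_squares
Q=P.reshape(-1,3); c=im.reshape(-1,3)
m=(np.linalg.norm(Q-[.483,-.341,.039],axis=1)<.045)&(Q[:,2]>.03); Q=Q[m]
f=least_squares(lambda x:np.linalg.norm(Q-x[:3],axis=1)-.031,[.483,-.341,.039],loss='soft_l1',f_scale=.001); print(len(Q),f.x)
E
```

```text
0.017
3.2917 [ 0.48342821 -0.34033557  0.20008986] [-0.61  0.25  0.01  1.33  0.    1.17]
5286 [ 0.48331587 -0.34209295  0.03691328]
```

View pics/w1.png

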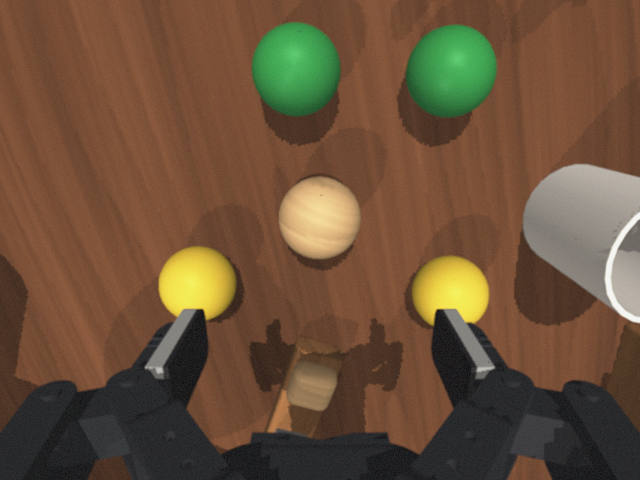

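The wrist view shows the plain ball at (320,218), with free gaps left and right where the jaws will go. The position agrees to about 1 mm, so I'll grasp.

```bash
python3 - <<'E'
from h import *
env.line_to([.4833,-.3415,.10],vel=.12)
env.line_to([.4833,-.3415,.038],vel=.06)
print(readout.get_obs()['wrist_force'])
eoat.set_gripper(0.0,force=25); o=readout.get_obs(); print(o['width'],o['wrist_force'])
env.line_to([.4833,-.3415,.07],vel=.06)
env.line_to([.4833,-.3415,.26],vel=.15)
o=readout.get_obs(); print(o['clock'],o['width'],o['wrist_force'],o['eef_pos'])
snap('wrist','w2')
env.reach([.575,.105,.26],[np.pi,0,-.176])
o=readout.get_obs(); print(o['clock'],o['width'],o['eef_pos'])
a=snap('wrist','w3')[0]; s=snap('scene','s3')[0]; 
cv2.imwrite('pics/c3.png',np.hstack([cv2.resize(a[:,:,::-1],(400,300)),cv2.resize(s[200:350,250:450,::-1],(400,300),interpolation=2)]))
E
```

```text
[ 0.90460431  0.10814077 -0.04168086]
0.7070356319575747 [-0.92648077  0.74790419  4.04068604]
7.9583 0.7103622821868939 [-0.40316905 -0.10535253 -2.29918008] [ 0.48301859 -0.34131595  0.25897795]
9.675 0.7112221571570557 [0.57516427 0.10405612 0.26001244]
```

View pics/c3.png

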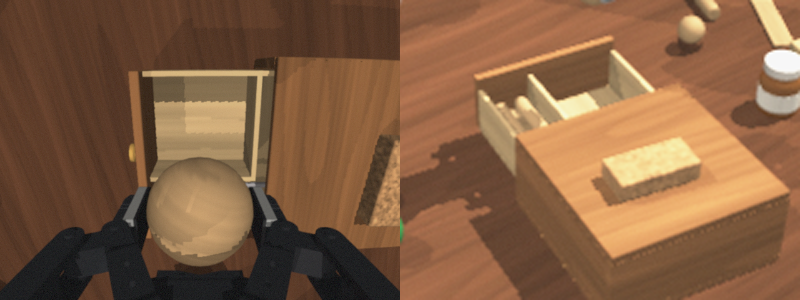

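The ball is held (width 60 mm, about 1 N of weight) and the well is in view. I'll check the walls from the near wrist depth before lowering.

```bash
python3 - <<'E'
from h import *
P=cloud(load('w3')).reshape(-1,3); th=-.176
R=np.array([[np.cos(th),-np.sin(th)],[np.sin(th),np.cos(th)]])
A=np.c_[(P[:,:2]-[.7715,.0354])@R,P[:,2]]
A=A[(A[:,0]>-.33)&(A[:,0]<0)&(abs(A[:,1])<.15)]
def hist(v,w=.004):
    h,e=np.histogram(v,np.arange(-.33,.15,w)); return [(round(float(e[i]),3),int(h[i])) for i in range(len(h)) if h[i]>15]
F=A[abs(A[:,2]-.105)<.005]; print('panel top x',hist(F[:,0]))
t=A[(A[:,2]>.113)&(A[:,2]<.124)]; print('chest front x',np.percentile(t[:,0],[.5,2]))
w=A[(abs(A[:,2]-.085)<.004)]; print('walls x',hist(w[:,0])); print('walls y',hist(w[:,1]))
f=A[(A[:,2]<.03)&(A[:,2]>.012)&(A[:,0]>-.27)&(A[:,0]<-.14)&(A[:,1]<.1)&(A[:,1]>-.03)]; print('floor',np.percentile(f,[1,50,99],axis=0).round(4).tolist())
E
```

```text
panel top x [(-0.286, 393), (-0.282, 986), (-0.278, 1068), (-0.274, 713), (-0.126, 331)]
chest front x [-0.12367558 -0.12205256]
walls x [(-0.274, 462), (-0.27, 87), (-0.266, 80), (-0.262, 56), (-0.258, 51), (-0.254, 46), (-0.25, 51), (-0.246, 46), (-0.242, 53), (-0.238, 40), (-0.234, 46), (-0.23, 38), (-0.226, 39), (-0.222, 38), (-0.218, 37), (-0.214, 40), (-0.21, 35), (-0.206, 42), (-0.202, 36), (-0.198, 48), (-0.194, 39), (-0.19, 48), (-0.186, 40), (-0.182, 48), (-0.178, 42), (-0.174, 50), (-0.17, 47), (-0.166, 53), (-0.162, 46), (-0.158, 50), (-0.154, 48), (-0.15, 67), (-0.146, 86), (-0.142, 84), (-0.138, 851), (-0.134, 672), (-0.13, 49), (-0.126, 103), (-0.122, 47)]
walls y [(-0.034, 124), (-0.03, 137), (-0.026, 39), (-0.022, 44), (-0.018, 46), (-0.014, 47), (-0.01, 45), (-0.006, 51), (-0.002, 51), (0.002, 47), (0.006, 53), (0.01, 55), (0.014, 49), (0.018, 50), (0.022, 56), (0.026, 53), (0.03, 54), (0.034, 52), (0.038, 49), (0.042, 49), (0.046, 53), (0.05, 51), (0.054, 58), (0.058, 58), (0.062, 66), (0.066, 58), (0.07, 59), (0.074, 61), (0.078, 59), (0.082, 61), (0.086, 70), (0.09, 59), (0.094, 71), (0.098, 192), (0.102, 1147), (0.106, 494), (0.114, 18), (0.118, 20)]
floor [[-0.2687, -0.0285, 0.0191], [-0.2053, 0.0397, 0.0209], [-0.1413, 0.0983, 0.0232]]
```

```bash
python3 - <<'E'
from h import *
x,y=.575,.107
env.line_to([x,y,.26],vel=.1)
env.line_to([x,y,.15],vel=.12); env.line_to([x,y,.060],vel=.06)
f0=readout.get_obs()['wrist_force']; print(f0)
z=.060
while z>.048:
    z-=.0015; env.line_to([x,y,z],vel=.02)
    f=readout.get_obs()['wrist_force']-f0
    if f[2]>1.5 or np.linalg.norm(f)>4: break
o=readout.get_obs(); print('contact',z,f,o['eef_pos'],o['width'])
eoat.set_gripper(.9,force=20); env.pause(.2)
o=readout.get_obs(); print(o['width'],o['wrist_force'],o['clock'])
env.line_to([x,y,.12],vel=.06); env.line_to([x,y,.26],vel=.15)
o=readout.get_obs(); print(o['wrist_force'],o['clock'])
a=snap('wrist','w4')[0]; s=snap('scene','s4')[0]; t=snap('side','d4')[0]
cv2.imwrite('pics/c4.png',np.hstack([cv2.resize(a[:,:,::-1],(400,300)),cv2.resize(s[200:350,250:450,::-1],(400,300),interpolation=2)]))
E
```

```text
[ 0.33747059  0.44145442 -0.15192382]
contact 0.05249999999999999 [-0.40352098 -0.6553257   4.96755826] [0.57581045 0.10706066 0.05343948] 0.7086542192859925
0.8980016282497048 [-0.38811778  0.81316861 -0.66343249] 14.5
[-0.00292192  0.39098148 -1.40570856] 16.8583
```

View pics/c4.png

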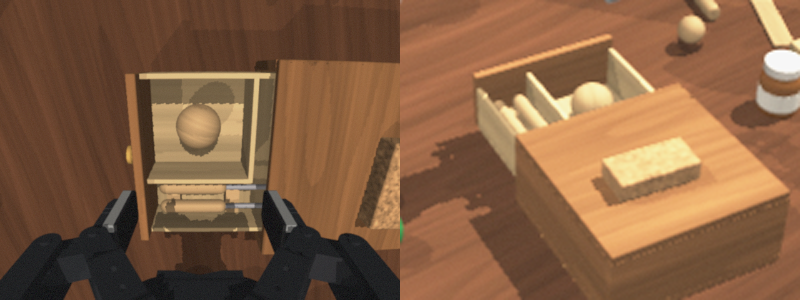

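The ball rests in the well at (197,127), settled after gentle contact. Next I'll shut the jaws and push the front panel above the knob.

```bash
python3 - <<'E'
from h import *
th=-.176; c,s=np.cos(th),np.sin(th)
W=lambda lx,ly,z:[.7715+c*lx-s*ly,.0354+s*lx+c*ly,z]
eoat.set_gripper(0.0,force=20)
env.reach(W(-.335,0,.22),[np.pi,0,th+np.pi/2])
env.line_to(W(-.335,0,.107),vel=.12)
f0=readout.get_obs()['wrist_force']; ax=np.array([c,s,0])
F=lambda:-(readout.get_obs()['wrist_force']-f0)@ax
x=-.335
while x<-.28:
    x+=.003; env.line_to(W(x,0,.107),vel=.03)
    if F()>.5: break
print('contact',x,F(),readout.get_obs()['clock'],readout.get_obs()['eef_pos'])
snap('wrist','w5'); im=snap('side','d5')[0]
cv2.imwrite('pics/c5.png',cv2.resize(im[170:320,200:460,::-1],(780,450),interpolation=2))
E
```

```text
contact -0.329 0.7311325888533473 20.6917 [0.44778957 0.09298144 0.10706003]
```

View pics/c5.png

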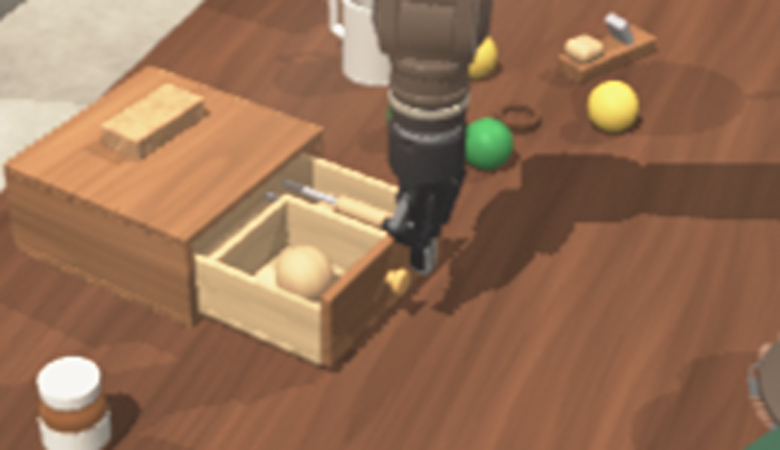

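The 0.7 N reading is only noise: the finger still stands clear of the panel, above and in front of the knob. I'll continue the push in stages.

```bash
python3 - <<'E'
from h import *
th=-.176; c,s=np.cos(th),np.sin(th); ax=np.array([c,s,0])
W=lambda lx,ly,z:[.7715+c*lx-s*ly,.0354+s*lx+c*ly,z]
f0=readout.get_obs()['wrist_force']
F=lambda:round(float(-(readout.get_obs()['wrist_force']-f0)@ax),2)
env.line_to(W(-.302,0,.107),vel=.06); print(F())
L=[]
for x in (-.29,-.27,-.24,-.20,-.165):
    env.line_to(W(x,0,.107),vel=.06); L.append((x,F()))
    if F()>15: break
else:
    while x<-.131:
        x+=.003; env.line_to(W(x,0,.107),vel=.03); L.append((round(x,3),F()))
        if F()>14: break
print(L,readout.get_obs()['clock'],readout.get_obs()['eef_pos'])
im=snap('side','d6')[0]
cv2.imwrite('pics/c6.png',cv2.resize(im[170:320,180:440,::-1],(780,450),interpolation=2))
E
```

```text
0.65
[(-0.29, 0.63), (-0.27, 1.02), (-0.24, 0.51), (-0.2, 0.14), (-0.165, 0.91), (-0.162, 0.94), (-0.159, -0.06), (-0.156, 0.78), (-0.153, 3.65), (-0.15, 3.57), (-0.147, 1.66), (-0.144, -0.34), (-0.141, 0.71), (-0.138, 0.62), (-0.135, 0.55), (-0.132, 12.17), (-0.129, 22.5)] 27.425 [0.63882703 0.0589283  0.10687662]
```

View pics/c6.png

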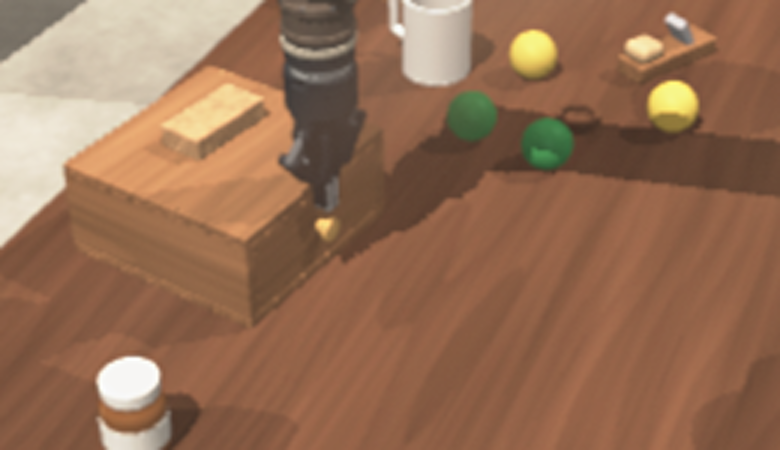

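The catch went over (3.6 N), the drawer pulled in and then met a firm stop, with the panel flush. I'll back away, check and hand in.

```bash
python3 - <<'E'
from h import *
th=-.176; c,s=np.cos(th),np.sin(th)
W=lambda lx,ly,z:[.7715+c*lx-s*ly,.0354+s*lx+c*ly,z]
env.line_to(W(-.21,0,.107),vel=.06); env.line_to(W(-.26,0,.28),vel=.15); env.pause(.5)
S=snap('wrist','w7'); A=cloud(S).reshape(-1,3)
R=np.array([[c,-s],[s,c]]); A=np.c_[(A[:,:2]-[.7715,.0354])@R,A[:,2]]
m=(A[:,2]>.04)&(A[:,2]<.1)&(abs(A[:,1])<.1)&(A[:,0]>-.3)&(A[:,0]<-.1); print('panel face x',m.sum(),np.percentile(A[m,0],[1,50,90]))
a,b=S[0],snap('scene','s7')[0]
d=cv2.absdiff(load('scene0')[0],b).max(2)
cv2.imwrite('pics/c7.png',np.hstack([cv2.resize(x[:,:,::-1],(400,300)) for x in (a,b)]))
import m  # noop refit prints old
E
python3 - <<'E'
import re
t=open('m.py').read().split('# chest')[0].replace("n+'0'","n+'7'").replace("['scene','side']","['scene']").replace("big=(190,303,10),","").split("'side':dict")
t=t[0].rstrip().rstrip(',')+"}.items():"+t[1].split('.items():')[1]
import os; os.chdir('.'); exec(t)
E
```

```text
panel face x 4002 [-0.1248277  -0.12347109 -0.12267507]
scene big [ 0.4842 -0.3421  0.0393  0.0309]
scene small [0.4955 0.3775 0.0341 0.0208]
scene g1 [ 0.4901 -0.2367  0.0347  0.0293]
scene g2 [ 0.5945 -0.2592  0.034   0.0302]
scene y1 [ 0.3751 -0.3777  0.0337  0.0297]
scene y2 [ 0.577  -0.4297  0.033   0.0295]
side big [ 0.4815 -0.34    0.0377  0.0311]
side small [0.4929 0.3774 0.0303 0.023 ]
side g1 [ 0.4871 -0.2326  0.033   0.029 ]
side g2 [ 0.5922 -0.2544  0.0327  0.0277]
side y1 [ 0.5723 -0.4256  0.0314  0.0285]
scene 2994 [0.71435936 0.02146897 0.11982904] ((0.7292030453681946, 0.04058024287223816), (0.2615944743156433, 0.17448997497558594), 82.6983871459961)
side 1971 [0.7135961  0.05872491 0.11811755] ((0.7271203994750977, 0.04291357845067978), (0.2577565312385559, 0.17966793477535248), 81.67410278320312)Traceback (most recent call last):
  File "<stdin>", line 4, in <module>
  File "<string>", line 11
    for k,(u,v,r) in L
                      ^
SyntaxError: expected ':'
```

View pics/c7.png

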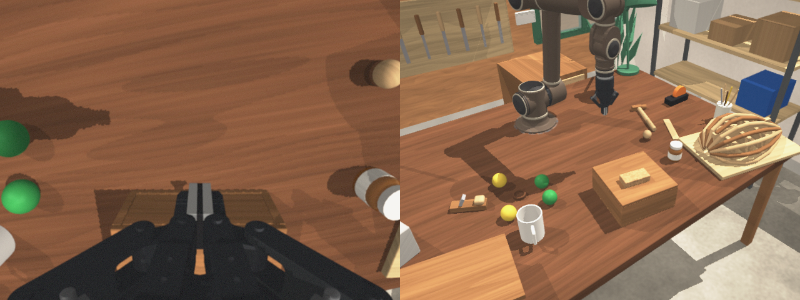

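```bash
python3 -c "
from h import *
print(readout.get_obs()['clock'],readout.get_obs()['wrist_force']); job_done()"
```

```text
30.925 [0.43887275 0.16421056 0.13930586]
the job is handed in; nothing more can be done
```

The larger plain wooden ball is in the drawer's large compartment and the drawer is pushed fully home. I handed the job in at about 31 s, with the arm backed away from everything.

- **Ball:** I lowered it until it met the floor of the compartment with about 5 N, then let go. A picture before closing showed it resting in the large compartment.
- **Drawer:** The catch resisted with about 4 N and then pulled the drawer in. I kept pressing against the closed stop to about 22 N, well within limits. The panel face then measured 123.5 mm before the chest's centre, against 123.7 mm measured for the chest's front edge, so it is flush.
- **Other items:** In the final scene picture everything else stands where it was by eye. My numerical re-fit of the remaining balls' positions failed on a script error, and I did not repeat it.

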